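# Start the clamp bolt of an assembly jig

### The job

Get the clamping jig ready for the next instrument housing: slide the red transport-lock grip outward to its end stop, so that the clamp bolt comes down onto its threaded boss. Then turn the crank backward (counter-clockwise from above) until the bolt drops into the start of its thread, and from there forward (clockwise) one full turn. Finish while still gripping the crank handle and holding it still, so that the bolt stays started; leave the round housing, the junction box and the wrench where they are.

Things in the scene. Friction and masses are not known exactly. Their poses are not given: they have to be found in the camera images.
- lock_grip (a point): Centre of the red upright grip tab of the transport lock, 12 mm thick (this point's x), 26 mm long (y) and 42 mm tall (z), 116 mm above the bench; it stands on a black foot on a steel fork bar whose top is 90 mm above the bench. The point's y axis is the way it slides open, away from the crank; its x axis is the jig's x.
- lock (a joint): Travel of the transport lock, m: 0 = fork fully under the bolt's flange, 0.050 = open, against the red end stop block. It starts somewhere between 0 and 0.012, drags with about 2 N and stays where it is left. The bolt comes off the fork only after about 0.043.
- crank_centre (a point): Point on the crank's vertical axis, at the top of its hub (40 mm across), 121 mm above the bench. The bolt's red-tipped top stands out of the hub here, 10 mm across and at most 29 mm high.
- crank (a joint): Angle of the crank, rad, growing clockwise seen from above (forward, screwing in); falling means backward. 0 = handle toward the jig's -x. It can go about 1 rad further back after the drop, then stops. It drags with about 0.07 N m (1.3 N at the handle). The angle at which the thread starts differs every time.
- crank_grip: Black upright crank handle, a cylinder 20 mm across and 50 mm tall, origin at its centre, 146 mm above the bench, 55 mm from the crank's axis. It revolves freely on its pin, so it can be pinched and led round the circle without turning the hand; it never changes height.
- bolt (a joint): How far the bolt has come down, m; the crank turns it, its own weight (about 4 N) brings it down. 0 = on the lock fork; lock open = unstarted on the boss at 0.003 to 0.011. Crank backward: it rises slightly, then (0.5 to 3.7 rad back) drops 12 mm, from 0.003 to 0.015. Then each forward turn takes it 12 mm down: 0.027 is one turn in. Forward before the drop it jams; also 1.3 turns after it.
- bolt_top (a point): Top centre of the bolt's red tip, on the crank's axis: 150 mm above the bench when the bolt is on the fork, lower by as much as the bolt has come down.
- housing: Bystander: loose round grey instrument housing with a window, 104 mm across, 85 mm tall, origin at its underside's centre.
- jbox: Bystander: loose grey junction box with lid, 94 x 124 x 60 mm, origin at its underside's centre.
- wrench: Bystander: loose steel wrench, 200 mm long, lying flat on the bench.

How it is judged:
By the outcome, as a careful person would: the job done as asked, in the order asked, and still so for the second after the job is handed in, while the arm keeps its last pose, push and grip.
It also fails if it takes over 72 s, if anything falls off the work surface, if the arm or the gripper's body presses on something with over 40 N, if the wrist force passes 120 N, or if a joint passes its speed limit or range.

### The arm

A 7-joint arm with a two-finger parallel gripper is mounted at the origin on the work surface. World frame = base frame: x ahead of the robot, y to its left, z up, the work surface at z = 0. Lengths are in mm, angles in rad, forces in N, time in s.
With the tool pointing down it reaches from about 425 to 875 mm from the base axis. Payload 9.9 kg.
Tool frame: the origin (TCP) lies at the very end of the fingers, on their centre line; the grasp point (between the pads) lies 19 mm behind it (ctrl.tcp_to_grasp is the distance from the TCP to the grasp point, in mm); z points along the fingers, x is the direction in which the jaws open and shut, and the axes are right-handed (so a half turn about z gives the same grasp; the last joint's range is limited). The gripper opens to 85 mm and grips with 20 to 120 N. Pads are 22 mm wide; open, the fingers measure 114 mm over their backs; the gripper's body (76 mm by 85 mm) begins 54 mm behind the grasp point. The pads swing forward as they close: fully open they stand 13 mm farther back than shut.
Start: joints at [1.205, 0.576, 0.025, 1.437, -0.015, 1.129, -0.057], TCP at [187.712, -648.377, 231.289] pointing down, gripper open.
Joint ranges: [-2.76, 2.76], [-0.34, 2.15], [-1.52, 1.57], [0.19, 2.46], [-1.09, 4.23], [0.17, 1.99], [-2.82, 2.82]. Speed limits (rad/s): [2.22, 2.22, 3.01, 3.01, 3.14, 3.14, 3.14].

### API

Orientations are given as a unit quaternion [x, y, z, w].
In Python, from workcell import ctrl gives the robot as it stands.
- The arm moves only by the tool jog_arm, never from a script. Its argument "motion" is text: rows parted by semicolons, each of 6 numbers parted by spaces: the shift along the tool's x, y, z in mm, then the turn, a rotation vector about the tool's x, y, z in degrees. A call has 1 to 20 rows; each row is the pose to reach, as a shift and turn from the pose commanded when the call began, along the tool's axes at that moment; what a row does not reach only later rows make up. A row lasts 1/10 s, in which the tool goes at most 50 mm and 8.59 degrees, less where a joint would pass 70% of its speed; a pose out of reach is approached as far as the arm can. A call with a gripper value outside its range is refused whole. "claw" is the opening, from 0 (shut) to 1 (fully open), set as the call begins (left out, the last holds). The fingers move at their own pace and stop on an object; the grip force is fixed at half the most. Time passes only in rows, so rows that repeat a pose let the fingers close. It gives the time, the measured TCP pose, the force and the opening at its end, in the units of the state.
- ctrl.observe(): the state, without advancing time (a new reading comes with each control period).
- ctrl.grab_frame(name): name is "scene" or "top" or "wrist"; returns (picture, depth): 384x512x3 uint8, blue, green, red; 384x512 float32, mm along the optical axis (not along the pixel's ray), 0 where there is no reading.
- ctrl.calibration(name): a dict with "K" (3x3 intrinsics, pixels), "camera_from_world" (4x4, takes a point from world to camera coordinates). Camera axes: x right, y down, z forward; pixel columns grow to the right and rows downward; lengths in mm; the calibration is good to about 2 mm. The wrist camera is an equidistant fisheye: a pixel r from the principal point sees the ray r / f radians off the axis. A picture is of the moment at which its call begins: read the wrist's pose just before it. calibration takes no time and is no camera call; for the wrist camera it gives the pose at the moment of the call.
- ctrl.hand_in(): hands the job in, once; it reports no verdict.
The state is a dict: "clock": time; "joint_positions": joint angles; "joint_vel": joint speeds; "effort": joint torques, N m; "position": TCP position; "tcp_rot": TCP orientation; "force": force on the tool from outside, world axes, zero at the start; "ft_torque": the same for the moment, N m; "finger_gap": opening from 0.0 (shut) to 1.0 (fully open).
Only numpy, scipy, OpenCV 4.12 (cv2) and the standard library are available. Lean on these libraries where they do the work, as an engineer would, in place of code of your own. Each camera call takes 0.05 s, during which the arm holds its last target.

## Working session

There is one attempt and no reset: what is moved stays moved. The work goes in short steps, Python scripts to look and compute and a tool call to move; the robot and the scene stay as the last step left them, time stands still between calls to the robot, and variables do not carry over. Pictures are saved under pics/ and viewed, and the job is handed in when it is done.

Besides the shell and the picture viewer there is one more tool, called after ">>>" by a JSON object that holds its "fn" and its "kwargs". jog_arm: Moves the arm, as the interface text tells. Its arguments: {"type":"object","properties":{"motion":{"type":"string"},"claw":{"type":"number"}},"required":["motion"]}

```bash
ls; mkdir -p pics; python3 - <<'E'
from workcell import ctrl
import cv2,numpy as np
print(ctrl.observe()); print(ctrl.tcp_to_grasp)
for n in ["scene","top"]:
    p,d=ctrl.grab_frame(n); cv2.imwrite(f"pics/{n}0.png",p); np.save(f"pics/{n}0.npy",d); c=ctrl.calibration(n); np.savez(f"pics/{n}0c.npz",**{k:np.array(c[k]) for k in("K","camera_from_world")}); print(c)
E
```

```text
pics
{'clock': 0.0, 'joint_positions': array([ 1.20521246,  0.57653505,  0.02486189,  1.4379241 , -0.01503544,
        1.12894991, -0.05648699]), 'joint_vel': array([-3.98541256e-05, -4.89266112e-04, -3.72283706e-04, -6.74693395e-04,
        6.09250995e-04, -1.34489696e-03, -1.34009396e-03]), 'effort': array([-3.67198709e-04, -7.65773463e+01,  2.25022338e+00, -2.85969937e+01,
        1.51984702e-02,  1.25667508e-02,  1.15477687e-04]), 'position': array([ 187.58023434, -647.94952851,  230.43537061]), 'tcp_rot': array([ 7.99401296e-01, -6.00796890e-01, -6.70685837e-04, -4.64617197e-04]), 'force': array([ 0.18000428, -1.05982438,  0.27083183]), 'ft_torque': array([0.05804014, 0.06013264, 0.04403494]), 'finger_gap': 0.9988694246133001}
18.700000000000003
{'K': array([[445.42636591,   0.        , 255.84641393],
       [  0.        , 445.42636591, 190.83231386],
       [  0.        ,   0.        ,   1.        ]]), 'camera_from_world': array([[ 2.49401679e-01,  9.68267340e-01,  1.60361983e-02,
        -1.36712374e+02],
       [ 8.06905332e-01, -1.98625793e-01, -5.56283723e-01,
        -3.42487180e+02],
       [-5.35446158e-01,  1.51677789e-01, -8.30837686e-01,
         1.64900482e+03],
       [ 0.00000000e+00,  0.00000000e+00,  0.00000000e+00,
         1.00000000e+00]])}
{'K': array([[409.59585711,   0.        , 251.78506402],
       [  0.        , 409.59585711, 192.00670172],
       [  0.        ,   0.        ,   1.        ]]), 'camera_from_world': array([[-8.83725295e-03, -9.99956702e-01, -2.91487811e-03,
         2.13634437e+01],
       [-9.81974740e-01,  9.22864915e-03, -1.88786764e-01,
         4.91284024e+02],
       [ 1.88805491e-01,  1.19398029e-03, -9.82013778e-01,
         1.34948672e+03],
       [ 0.00000000e+00,  0.00000000e+00,  0.00000000e+00,
         1.00000000e+00]])}
```

View pics/scene0.png

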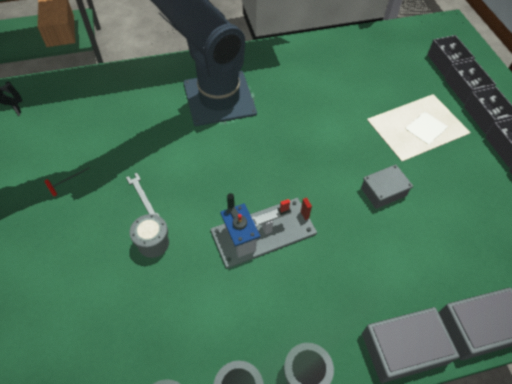

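View pics/top0.png

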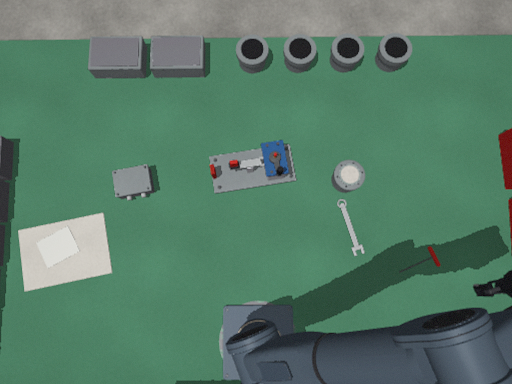

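The jig is at about top (252,168) and scene (262,230). The crank is at top (276,160) and the lock grip at top (234,164). I'll enlarge both views.

```bash
python3 - <<'E'
import cv2
p=cv2.imread("pics/top0.png")[130:205,200:305]; a=cv2.resize(p,None,fx=7.5,fy=7.5,interpolation=cv2.INTER_CUBIC); cv2.imwrite("pics/topc.png",a)
p=cv2.imread("pics/scene0.png")[185:270,205:325]; a=cv2.resize(p,None,fx=6.5,fy=6.5,interpolation=cv2.INTER_CUBIC); cv2.imwrite("pics/scenec.png",a)
E
```

```text
(no output)
```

View pics/topc.png

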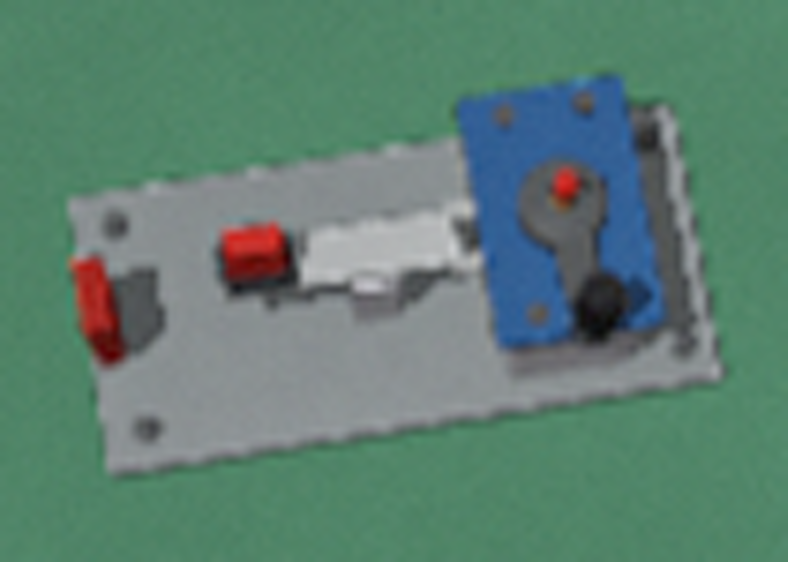

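View pics/scenec.png

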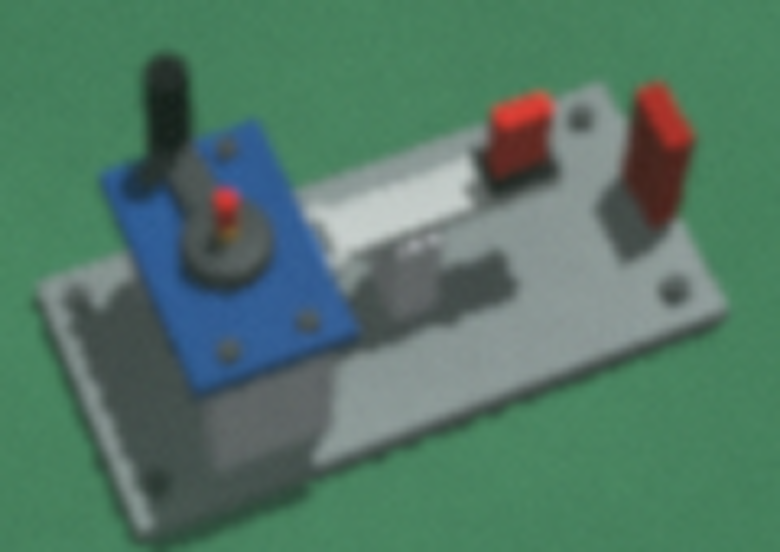

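```bash
cat > h.py <<'E'
import numpy as np
def ray(n,u,v,z):
    c=np.load(f"pics/{n}0c.npz");K=c["K"];T=c["camera_from_world"]
    R=T[:3,:3];o=-R.T@T[:3,3]; d=R.T@np.linalg.inv(K)@[u,v,1]
    return o+d*(z-o[2])/d[2]
def top(u,v,z): return ray("top",(u+.5)/7.5-.5+200,(v+.5)/7.5-.5+130,z)
def sc(u,v,z): return ray("scene",(u+.5)/6.5-.5+205,(v+.5)/6.5-.5+185,z)
E
python3 - <<'E'
from h import *
np.set_printoptions(precision=1,suppress=True)
print("tip",top(566,180,148),sc(226,195,148))
print("hub",top(562,203,121),sc(227,240,121))
print("handle",top(603,292,171),sc(166,68,171))
print("grip",top(252,243,137),sc(521,115,137))
print("stop",top(88,270,137),sc(655,100,137))
for c in [(70,200),(108,475),(722,375),(660,108)]: print("plate",top(*c,12))
for c in [(40,290),(145,535),(728,310),(600,85)]: print("plateS",sc(*c,12))
for c in [(458,100),(617,77),(663,325),(500,347)]: print("blue",top(*c,95))
E
```

```text
tip [597.1 -59.1 148. ] [591.2 -59.5 148. ]
hub [594.6 -58.7 121. ] [597.  -60.8 121. ]
handle [541.8 -72.3 171. ] [538.6 -72.4 171. ]
grip [573.5  76.1 137. ] [576.3  73.4 137. ]
stop [562.2 146.6 137. ] [582.8 131.5 137. ]
plate [629.1 168.3  12. ]
plate [496.2 149.1  12. ]
plate [ 541.2 -138.3   12. ]
plate [ 671.8 -112.5   12. ]
plateS [ 540.7 -137.3   12. ]
plateS [ 671.1 -116.6   12. ]
plateS [626.9 166.6  12. ]
plateS [495.2 146.3  12. ]
blue [650.3 -14.4  95. ]
blue [660.3 -86.   95. ]
blue [ 545.6 -103.8   95. ]
blue [536.3 -31.5  95. ]
```

```bash
cat >> h.py <<'E'
from scipy.spatial.transform import Rotation as Ro
def rel(x,y,z,yaw):
    """shift (tool axes) and rotvec deg to target pose, tool down, tool x at yaw deg"""
    from workcell import ctrl
    s=ctrl.observe(); R=Ro.from_quat(s["tcp_rot"]); t=np.radians(yaw)
    X=np.array([np.cos(t),np.sin(t),0]);Z=np.array([0,0,-1.]);Y=np.cross(Z,X)
    T=Ro.from_matrix(np.c_[X,Y,Z])
    return np.round(R.inv().apply(np.array([x,y,z])-s["position"]),2),np.round((R.inv()*T).as_rotvec(degrees=True),2)
E
python3 - <<'E'
from h import *
print(rel(575,75,250,8.8))
for z in range(60,150,10):
  print(z,top(88,270,z)[:2].round(),sc(655,100,z)[:2].round())
E
```

```text
(array([-586.79, -573.16,  -18.64]), array([-6.000e-02,  7.000e-02, -8.266e+01]))
60 [582. 154.] [538. 155.]
70 [580. 153.] [544. 152.]
80 [577. 152.] [550. 149.]
90 [574. 151.] [555. 146.]
100 [572. 150.] [561. 143.]
110 [569. 149.] [567. 140.]
120 [567. 148.] [573. 137.]
130 [564. 147.] [579. 134.]
140 [561. 146.] [585. 131.]
```

>>> {"fn": "jog_arm", "kwargs": {"motion": "-147 -143 -18 0 0 -21; -293 -287 -18 0 0 -41; -440 -430 -18 0 0 -62; -587 -573 -18 0 0 -82.6; -587 -573 -18 0 0 -82.6; -587 -573 -18 0 0 -82.6; -587 -573 -18 0 0 -82.6; -587 -573 -18 0 0 -82.6; -587 -573 -18 0 0 -82.6; -587 -573 -18 0 0 -82.6; -587 -573 -18 0 0 -82.6; -587 -573 -18 0 0 -82.6; -587 -573 -18 0 0 -82.6; -587 -573 -18 0 0 -82.6; -587 -573 -18 0 0 -82.6; -587 -573 -18 0 0 -82.6; -587 -573 -18 0 0 -82.6; -587 -573 -18 0 0 -82.6; -587 -573 -18 0 0 -82.6; -587 -573 -18 0 0 -82.6", "claw": 0.6}}

```text
clock: 2.1
position: [574.4, 73.2, 249.0]
tcp_rot: [0.997, 0.075, -0.0, 0.0]
force: [0.3, -0.4, -0.3]
finger_gap: 0.598
```

```bash
python3 - <<'E'
from workcell import ctrl
from h import *
import cv2
s=ctrl.observe(); c=ctrl.calibration("wrist"); p,d=ctrl.grab_frame("wrist")
print(s["position"],s["tcp_rot"],c["K"],c["camera_from_world"])
np.savez("pics/w1.npz",d=d,K=c["K"],T=c["camera_from_world"]); cv2.imwrite("pics/w1.png",p)
cv2.imwrite("pics/w1b.png",cv2.resize(p,None,fx=1.5,fy=1.5))
E
```

```text
[574.44435328  73.21410122 249.02807036] [ 9.97151801e-01  7.54179595e-02 -4.24916694e-04  4.86673847e-04] [[297.31863964   0.         255.76013412]
 [  0.         297.31863964 189.67082618]
 [  0.           0.           1.        ]] [[ 9.88712911e-01  1.49821353e-01 -5.84640496e-04 -5.78854306e+02]
 [ 1.44376582e-01 -9.51724305e-01  2.70880507e-01 -5.32955568e+01]
 [ 4.00272676e-02 -2.67907463e-01 -9.62612803e-01  3.92379803e+02]
 [ 0.00000000e+00  0.00000000e+00  0.00000000e+00  1.00000000e+00]]
```

View pics/w1b.png

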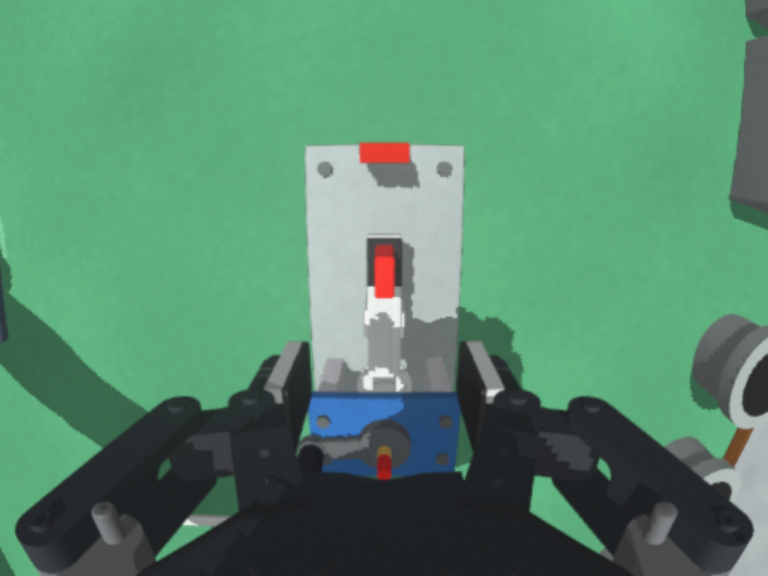

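The wrist view shows the jig square to the tool. In 1.5x pixels, the tab top is near (385,277), the end stop at (385,152), the hub at (385,442), the bolt tip at (384,470) and the handle top at (312,462).

```bash
cat >> h.py <<'E'
def wr(f,u,v,z,fx=1.0):
    c=np.load(f);K=c["K"];T=c["T"];u=(u+.5)/fx-.5;v=(v+.5)/fx-.5
    a=np.array([(u-K[0,2]),(v-K[1,2])])/K[0,0]; r=np.hypot(*a); d=np.r_[a/r*np.sin(r),np.cos(r)]
    R=T[:3,:3];o=-R.T@T[:3,3];d=R.T@d
    return o+d*(z-o[2])/d[2]
E
python3 - <<'E'
from h import *
import cv2
np.set_printoptions(precision=1,suppress=True)
f="pics/w1.npz"
for n,u,v,z in [("tab",385,277,137),("tabfar",385,257,137),("tabnear",385,297,137),("tabL",376,277,137),("tabR",394.5,277,137),("hub",385,440,121),("tip",384.5,473,149),("handle",312,462,171),("stop",385,162,110),("foot far",385,236,95)]: print(n,wr(f,u,v,z,1.5))
p=cv2.imread("pics/w1.png"); cv2.imwrite("pics/w1c.png",cv2.resize(p[150:330,190:330],None,fx=3.3,fy=3.3,interpolation=cv2.INTER_CUBIC)[:600])
E
```

```text
tab [574.8  75.  137. ]
tabfar [573.  87. 137.]
tabnear [576.7  62.8 137. ]
tabL [569.6  74.2 137. ]
tabR [580.4  75.9 137. ]
hub [594.1 -50.9 121. ]
tip [595.  -59.6 149. ]
handle [546.4 -40.4 171. ]
stop [564.8 141.5 110. ]
foot far [572.3  92.3  95. ]
```

View pics/w1c.png

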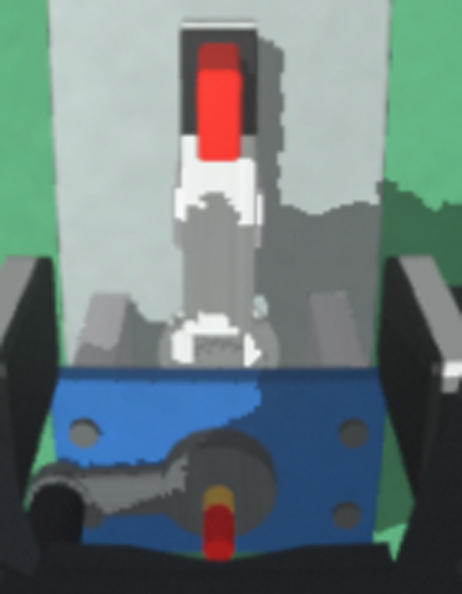

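```bash
python3 - <<'E'
from h import *
print(rel(574.8,75,105,8.8))
E
```

```text
(array([  0.67,  -1.96, 144.22]), array([ 0.05,  0.03, -0.17]))
```

>>> {"fn": "jog_arm", "kwargs": {"motion": "0.6 -1.9 40 0 0 0; 0.6 -1.9 80 0 0 0; 0.6 -1.9 110 0 0 0; 0.6 -1.9 130 0 0 0; 0.6 -1.9 140 0 0 0; 0.6 -1.9 143 0 0 0; 0.6 -1.9 143 0 0 0; 0.6 -1.9 143 0 0 0"}}

```text
clock: 2.95
position: [575.9, 76.7, 107.5]
tcp_rot: [0.997, 0.076, 0.001, -0.0]
force: [-0.7, 0.3, 0.4]
finger_gap: 0.599
```

>>> {"fn": "jog_arm", "kwargs": {"motion": "0 0 0 0 0 0; 0 0 0 0 0 0; 0 0 0 0 0 0; 0 0 0 0 0 0; 0 0 0 0 0 0; 0 0 0 0 0 0; 0 0 0 0 0 0; 0 0 0 0 0 0", "claw": 0}}

```text
clock: 3.75
position: [574.0, 76.6, 106.9]
tcp_rot: [0.997, 0.076, -0.001, 0.0]
force: [-5.7, -1.4, 9.6]
finger_gap: 0.13
```

>>> {"fn": "jog_arm", "kwargs": {"motion": "0 -4 0 0 0 0; 0 -8 0 0 0 0; 0 -12 0 0 0 0; 0 -16 0 0 0 0; 0 -20 0 0 0 0; 0 -24 0 0 0 0; 0 -28 0 0 0 0; 0 -32 0 0 0 0; 0 -35 0 0 0 0; 0 -37 0 0 0 0; 0 -38 0 0 0 0; 0 -38 0 0 0 0"}}

```text
clock: 4.95
position: [568.4, 113.9, 106.9]
tcp_rot: [0.997, 0.076, -0.001, 0.001]
force: [-6.0, -2.4, 8.7]
finger_gap: 0.13
```

>>> {"fn": "jog_arm", "kwargs": {"motion": "0 -1 0 0 0 0; 0 -2 0 0 0 0; 0 -3 0 0 0 0; 0 -4 0 0 0 0; 0 -4 0 0 0 0"}}

```text
clock: 5.45
position: [567.8, 117.8, 106.9]
tcp_rot: [0.997, 0.076, -0.001, 0.001]
force: [-6.0, -3.2, 9.2]
finger_gap: 0.127
```

>>> {"fn": "jog_arm", "kwargs": {"motion": "0 -1 0 0 0 0; 0 -2 0 0 0 0; 0 -3 0 0 0 0; 0 -3 0 0 0 0"}}

```text
clock: 5.85
position: [567.5, 119.6, 106.9]
tcp_rot: [0.997, 0.076, -0.001, 0.001]
force: [-6.1, -6.2, 9.9]
finger_gap: 0.127
```

>>> {"fn": "jog_arm", "kwargs": {"motion": "0 -1 0 0 0 0; 0 -2 0 0 0 0; 0 -2 0 0 0 0; 0 -2 0 0 0 0"}}

```text
clock: 6.25
position: [567.5, 119.7, 106.9]
tcp_rot: [0.997, 0.075, -0.001, 0.002]
force: [-3.6, -10.0, 10.5]
finger_gap: 0.129
```

>>> {"fn": "jog_arm", "kwargs": {"motion": "0 2 0 0 0 0; 0 2 0 0 0 0; 0 2 0 0 0 0; 0 2 0 0 0 0; 0 2 0 0 0 0", "claw": 0.5}}

```text
clock: 6.75
position: [568.3, 121.6, 106.2]
tcp_rot: [0.997, 0.076, -0.0, -0.0]
force: [1.1, -0.3, -0.1]
finger_gap: 0.501
```

>>> {"fn": "jog_arm", "kwargs": {"motion": "0 0 -20 0 0 0; 0 20 -50 0 0 0; 0 60 -90 0 0 0; 0 80 -110 0 0 0; 0 90 -120 0 0 0; 0 90 -120 0 0 0; 0 90 -120 0 0 0"}}

```text
clock: 7.45
position: [581.3, 33.6, 225.2]
tcp_rot: [0.997, 0.077, -0.001, -0.0]
force: [-0.4, -0.2, -0.3]
finger_gap: 0.495
```

```bash
cat >> h.py <<'E'
def shot(i):
    from workcell import ctrl
    import cv2
    s=ctrl.observe(); c=ctrl.calibration("wrist"); p,d=ctrl.grab_frame("wrist")
    np.savez(f"pics/w{i}.npz",d=d,K=c["K"],T=c["camera_from_world"]); cv2.imwrite(f"pics/w{i}.png",p)
    cv2.imwrite(f"pics/w{i}b.png",cv2.resize(p,None,fx=1.5,fy=1.5,interpolation=cv2.INTER_CUBIC))
    print(s["clock"],s["position"].round(1),s["force"].round(1))
    return p,d
E
python3 - <<'E'
from h import *
shot(2)
E
```

```text
7.45 [581.3  33.6 225.2] [-0.4 -0.2 -0.3]
```

View pics/w2b.png

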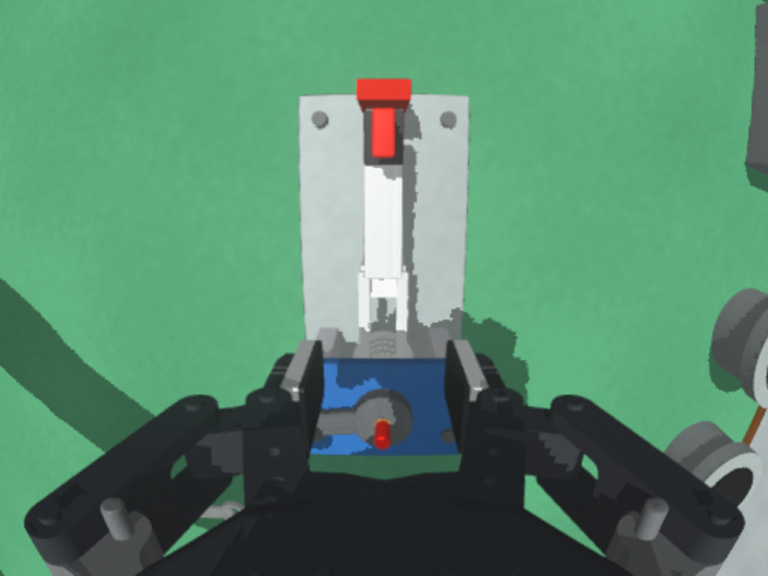

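The lock foot now sits against the end-stop block at 1.5x (384,100), and the bolt tip at (382,430) stands lower. Next I'll move above the crank handle.

```bash
python3 - <<'E'
from h import *
f="pics/w2.npz"
np.set_printoptions(precision=1,suppress=True)
print(wr(f,383,418,121,1.5),wr(f,382,434,143,1.5),wr(f,383,132,137,1.5))
print(rel(541.7,-72,215,8.8))
E
```

```text
[594.6 -55.9 121. ] [593.6 -53.5 143. ] [568.  117.2 137. ]
(array([-55.2,  98.7,   9.9]), array([-0.1,  0.1,  0.1]))
```

>>> {"fn": "jog_arm", "kwargs": {"motion": "-14 25 -25 0 0 0; -28 60 -45 0 0 0; -48 90 -45 0 0 0; -55 99 -45 0 0 0; -55 99 -45 0 0 0; -55 99 -45 0 0 0; -55 99 -45 0 0 0; -55 99 -45 0 0 0"}}

```text
clock: 8.3
position: [543.1, -72.2, 271.0]
tcp_rot: [0.997, 0.078, -0.0, -0.0]
force: [0.3, -0.6, -0.2]
finger_gap: 0.502
```

```bash
python3 - <<'E'
from h import *
import cv2
p,d=shot(3)
cv2.imwrite("pics/w3c.png",cv2.resize(p[100:300,190:390],None,fx=3,fy=3,interpolation=cv2.INTER_CUBIC)[:600])
E
```

```text
8.3 [543.1 -72.2 271. ] [ 0.3 -0.6 -0.2]
```

View pics/w3c.png

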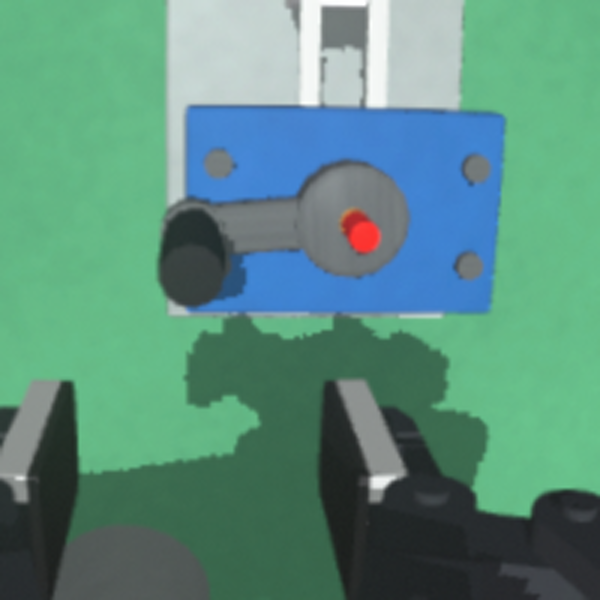

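In the x3 crop, the handle top is at (193,275), the hub top centre at (353,219) and the red tip's top face at (364,237).

```bash
python3 - <<'E'
from h import *
np.set_printoptions(precision=1,suppress=True)
f="pics/w3.npz"
g=lambda u,v,z: wr(f,(u+.5)/3-.5+190,(v+.5)/3-.5+100,z)
h=g(353,219,121); H=g(193,275,171)
print("hub",h,"handle",H,"diff",H-h,np.hypot(*(H-h)[:2]))
for b in (139,141,143,145,147):print(b,g(364,237,b))
for dx in (-55,55): print("hub edge",g(353+dx,219,121),)
d=np.load(f)["d"]; 
print(d[173:183,305:318].round(0))
c=np.load(f);T=c["T"];K=c["K"]
# depth -> z for tip pixel
for (u,v) in [(364,237),(353,190),(193,275)]:
    uu=int(round((u+.5)/3-.5+190));vv=int(round((v+.5)/3-.5+100))
    a=np.array([uu-K[0,2],vv-K[1,2]])/K[0,0];r=np.hypot(*a);ray=np.r_[a/r*np.sin(r),np.cos(r)];P=ray/ray[2]*d[vv,uu]
    print(u,v,T[:3,:3].T@(P-T[:3,3]))
E
```

```text
hub [594.4 -59.6 121. ] handle [541.9 -73.3 171. ] diff [-52.5 -13.7  50. ] 54.27401683342357
139 [595.3 -61.5 139. ]
141 [594.8 -61.1 141. ]
143 [594.4 -60.6 143. ]
145 [593.9 -60.2 145. ]
147 [593.5 -59.8 147. ]
hub edge [575.8 -62.6 121. ]
hub edge [613.4 -56.5 121. ]
[[291. 287. 285. 283. 281. 280. 279. 280. 288. 299. 300. 299. 298.]
 [290. 285. 284. 280. 279. 278. 278. 278. 278. 300. 299. 300. 300.]
 [288. 285. 282. 278. 278. 278. 277. 278. 278. 278. 300. 299. 300.]
 [287. 282. 280. 278. 279. 278. 279. 278. 278. 280. 278. 300. 299.]
 [288. 282. 281. 279. 278. 278. 278. 279. 279. 278. 280. 300. 300.]
 [292. 283. 279. 279. 278. 279. 278. 279. 278. 277. 278. 300. 301.]
 [302. 285. 280. 279. 279. 280. 280. 279. 279. 280. 279. 300. 300.]
 [303. 300. 280. 279. 278. 281. 278. 280. 280. 281. 278. 301. 302.]
 [302. 301. 282. 279. 279. 280. 280. 280. 278. 280. 301. 301. 301.]
 [301. 300. 301. 302. 280. 281. 280. 280. 279. 301. 301. 302. 303.]]
364 237 [594.8 -61.3 141.3]
353 190 [592.  -49.8 121.5]
193 275 [541.8 -73.2 170.3]
```

```bash
python3 - <<'E'
from h import *
print(rel(541.6,-73.2,129,8.8))
E
```

```text
(array([ -1.48,   0.52, 142.05]), array([-0.04,  0.01,  0.06]))
```

>>> {"fn": "jog_arm", "kwargs": {"motion": "-0.7 0.5 40 0 0 0; -1.3 0.6 80 0 0 0; -1.3 0.6 110 0 0 0; -1.3 0.6 130 0 0 0; -1.3 0.6 139 0 0 0; -1.3 0.6 141 0 0 0; -1.3 0.6 141 0 0 0; -1.3 0.6 141 0 0 0"}}

```text
clock: 9.15
position: [542.3, -74.6, 131.4]
tcp_rot: [0.997, 0.076, 0.001, 0.0]
force: [-0.3, -0.1, 0.1]
finger_gap: 0.501
```

>>> {"fn": "jog_arm", "kwargs": {"motion": "0 0 0 0 0 0; 0 0 0 0 0 0; 0 0 0 0 0 0; 0 0 0 0 0 0; 0 0 0 0 0 0; 0 0 0 0 0 0; 0 0 0 0 0 0", "claw": 0}}

```text
clock: 9.85
position: [541.5, -74.9, 131.3]
tcp_rot: [0.997, 0.076, 0.0, 0.0]
force: [-3.0, 0.5, 6.9]
finger_gap: 0.219
```

```bash
python3 - <<'E'
from h import *
import cv2
p,d=shot(4)
E
```

```text
9.85 [541.5 -74.9 131.3] [-3.   0.5  6.9]
```

View pics/w4b.png

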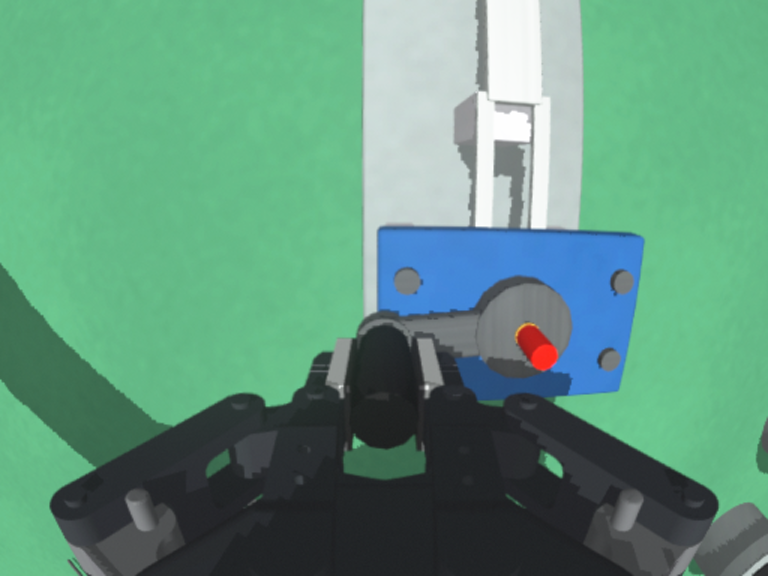

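The handle is between the pads, and the bolt tip is clearly visible at 1.5x (545,355). Next I'll compute the backward circle steps.

```bash
cat >> h.py <<'E'
def arc(b0,d,n,settle=2,R=54.8):
    """backward d>0 ; rows as shift from current"""
    b=b0+np.linspace(0,d,n+1)[1:]
    L=[(-R*(np.cos(x)-np.cos(b0)),R*(np.sin(x)-np.sin(b0))) for x in b]; L+= [L[-1]]*settle
    print("; ".join(f"{x:.1f} {y:.1f} 0 0 0 0" for x,y in L))
C0=np.array([594.6,-60.0])
def tipz(i,box=None):
    """height & place of bolt tip from wrist shot i: red pixels within 12mm of crank axis, highest"""
    import cv2
    p=cv2.imread(f"pics/w{i}.png");c=np.load(f"pics/w{i}.npz");d=c["d"];K=c["K"];T=c["T"]
    hsv=cv2.cvtColor(p,cv2.COLOR_BGR2HSV); m=((hsv[...,0]<8)|(hsv[...,0]>172))&(hsv[...,1]>150)&(hsv[...,2]>60)&(d>0)
    v,u=np.nonzero(m); a=np.c_[u-K[0,2],v-K[1,2]]/K[0,0]; r=np.hypot(*a.T)
    ray=np.c_[a/r[:,None]*np.sin(r)[:,None],np.cos(r)]; P=ray/ray[:,2:]*d[v,u][:,None]
    W=(P-T[:3,3])@T[:3,:3]
    W=W[np.hypot(*(W[:,:2]-C0).T)<13]
    if len(W)<5: print("few red",len(W)); return
    z=W[:,2]; top=W[z>np.percentile(z,85)-2.5]
    print("tip z p85 %.1f p95 %.1f n=%d"%(np.percentile(z,85),np.percentile(z,95),len(z)),"top mean",top.mean(0).round(1))
E
python3 - <<'E'
from h import *
tipz(3);tipz(4); arc(0.087,0.5,5)
E
```

```text
tip z p85 142.8 p95 143.3 n=115 top mean [594.5 -60.3 142.2]
tip z p85 142.7 p95 143.2 n=498 top mean [594.2 -60.2 142.3]
0.7 5.4 0 0 0 0; 2.0 10.8 0 0 0 0; 3.8 15.9 0 0 0 0; 6.2 20.9 0 0 0 0; 9.0 25.6 0 0 0 0; 9.0 25.6 0 0 0 0; 9.0 25.6 0 0 0 0
```

>>> {"fn": "jog_arm", "kwargs": {"motion": "0.7 5.4 0 0 0 0; 2 10.8 0 0 0 0; 3.8 15.9 0 0 0 0; 6.2 20.9 0 0 0 0; 9 25.6 0 0 0 0; 9 25.6 0 0 0 0; 9 25.6 0 0 0 0"}}

```text
clock: 10.6
position: [554.9, -99.6, 131.3]
tcp_rot: [0.997, 0.076, 0.001, 0.001]
force: [-0.1, -2.3, 4.9]
finger_gap: 0.217
```

```bash
python3 - <<'E'
from h import *
shot(5); tipz(5)
from workcell import ctrl
s=ctrl.observe(); R=Ro.from_euler('z',8.8,degrees=True).as_matrix()[:2,:2]
q=R.T@(s["position"][:2]-C0-[0,-1.7]); print(q,np.hypot(*q),"beta",np.arctan2(-q[1],-q[0]))
arc(0.587,0.4,4)
E
```

```text
10.6 [554.9 -99.6 131.3] [-0.1 -2.3  4.9]
tip z p85 143.9 p95 144.3 n=508 top mean [594.3 -60.5 143.4]
[-44.98097519 -31.39065457] 54.85126546908715 beta 0.6092917352774612
3.3 4.4 0 0 0 0; 6.9 8.5 0 0 0 0; 11.0 12.1 0 0 0 0; 15.4 15.4 0 0 0 0; 15.4 15.4 0 0 0 0; 15.4 15.4 0 0 0 0
```

```bash
python3 - <<'E'
from h import *
arc(0.587,1.2,10)
E
```

```text
4.0 5.2 0 0 0 0; 8.5 10.0 0 0 0 0; 13.6 14.1 0 0 0 0; 19.2 17.6 0 0 0 0; 25.1 20.5 0 0 0 0; 31.3 22.6 0 0 0 0; 37.8 23.9 0 0 0 0; 44.3 24.4 0 0 0 0; 50.9 24.2 0 0 0 0; 57.4 23.2 0 0 0 0; 57.4 23.2 0 0 0 0; 57.4 23.2 0 0 0 0
```

>>> {"fn": "jog_arm", "kwargs": {"motion": "4 5.2 0 0 0 0; 8.5 10 0 0 0 0; 13.6 14.1 0 0 0 0; 19.2 17.6 0 0 0 0; 25.1 20.5 0 0 0 0; 31.3 22.6 0 0 0 0; 37.8 23.9 0 0 0 0; 44.3 24.4 0 0 0 0; 50.9 24.2 0 0 0 0; 57.4 23.2 0 0 0 0; 57.4 23.2 0 0 0 0; 57.4 23.2 0 0 0 0"}}

```text
clock: 11.85
position: [615.9, -112.7, 131.3]
tcp_rot: [0.997, 0.076, 0.001, 0.0]
force: [2.6, 0.7, 5.3]
finger_gap: 0.217
```

```bash
cat >> h.py <<'E'
def beta():
    from workcell import ctrl
    s=ctrl.observe(); R=Ro.from_euler('z',8.8,degrees=True).as_matrix()[:2,:2]
    q=R.T@(s["position"][:2]-C0-[0,-1.7]); print("r",np.hypot(*q).round(1),"beta",np.arctan2(-q[1],-q[0]).round(3),"ft",s["force"].round(1))
E
python3 - <<'E'
from h import *
shot(6); tipz(6);beta()
arc(1.787,0.4,4)
E
```

```text
11.85 [ 615.9 -112.7  131.3] [2.6 0.7 5.3]
tip z p85 146.4 p95 146.7 n=431 top mean [594.9 -60.6 145.7]
r 55.3 beta 1.81 ft [2.  0.1 5.4]
5.3 -1.4 0 0 0 0; 10.4 -3.4 0 0 0 0; 15.3 -5.9 0 0 0 0; 19.9 -8.8 0 0 0 0; 19.9 -8.8 0 0 0 0; 19.9 -8.8 0 0 0 0
```

View pics/w6b.png

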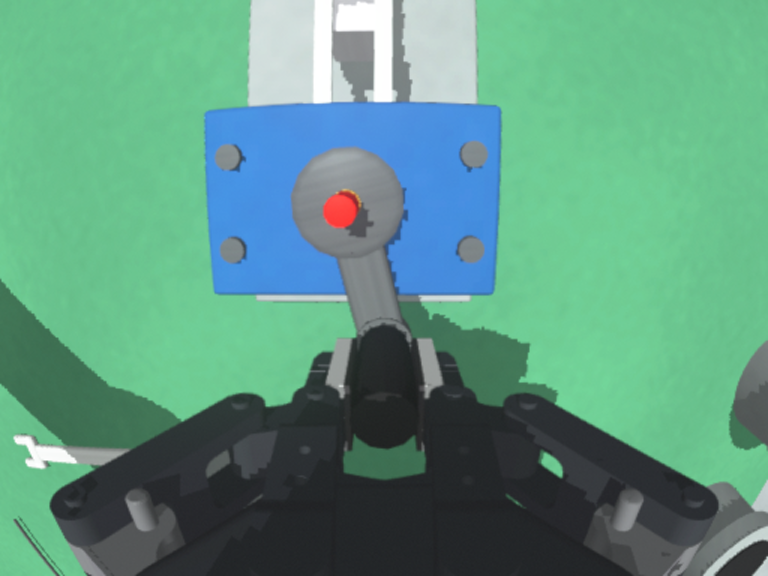

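>>> {"fn": "jog_arm", "kwargs": {"motion": "5.3 -1.4 0 0 0 0; 10.4 -3.4 0 0 0 0; 15.3 -5.9 0 0 0 0; 19.9 -8.8 0 0 0 0; 19.9 -8.8 0 0 0 0; 19.9 -8.8 0 0 0 0"}}

```text
clock: 12.5
position: [633.9, -100.7, 131.3]
tcp_rot: [0.997, 0.076, 0.001, -0.0]
force: [0.3, 0.6, 5.2]
finger_gap: 0.218
```

```bash
python3 - <<'E'
from h import *
shot(7); tipz(7);beta()
arc(2.187,0.3,3)
E
```

```text
12.5 [ 633.9 -100.7  131.3] [0.3 0.6 5.2]
tip z p85 147.0 p95 147.5 n=503 top mean [595.1 -60.3 146.5]
r 55.4 beta 2.207 ft [1.5 0.2 5.3]
4.3 -3.4 0 0 0 0; 8.3 -7.2 0 0 0 0; 11.8 -11.4 0 0 0 0; 11.8 -11.4 0 0 0 0; 11.8 -11.4 0 0 0 0
```

>>> {"fn": "jog_arm", "kwargs": {"motion": "4.3 -3.4 0 0 0 0; 8.3 -7.2 0 0 0 0; 11.8 -11.4 0 0 0 0; 11.8 -11.4 0 0 0 0; 11.8 -11.4 0 0 0 0"}}

```text
clock: 13.05
position: [643.8, -87.1, 131.4]
tcp_rot: [0.997, 0.077, 0.001, -0.0]
force: [1.8, 2.0, 6.0]
finger_gap: 0.216
```

```bash
python3 - <<'E'
from h import *
shot(8); tipz(8);beta()
arc(2.487,0.3,3)
E
```

```text
13.05 [643.8 -87.1 131.4] [1.8 2.  6. ]
tip z p85 144.2 p95 144.7 n=503 top mean [595.3 -60.2 143.8]
r 55.4 beta 2.511 ft [1.1 2.8 4.6]
3.1 -4.5 0 0 0 0; 5.8 -9.3 0 0 0 0; 7.9 -14.3 0 0 0 0; 7.9 -14.3 0 0 0 0; 7.9 -14.3 0 0 0 0
```

The tip fell from 146.5 to 143.8, so the drop may still be in progress. I'll hold still and measure again.

>>> {"fn": "jog_arm", "kwargs": {"motion": "0 0 0 0 0 0; 0 0 0 0 0 0; 0 0 0 0 0 0"}}

```text
clock: 13.4
position: [643.8, -87.1, 131.4]
tcp_rot: [0.997, 0.077, 0.001, -0.0]
force: [1.9, 2.1, 5.3]
finger_gap: 0.218
```

```bash
python3 - <<'E'
from h import *
shot(9); tipz(9);beta()
E
```

```text
13.4 [643.8 -87.1 131.4] [1.9 2.1 5.3]
tip z p85 144.1 p95 144.5 n=501 top mean [595.3 -60.3 143.6]
r 55.4 beta 2.512 ft [0.9 1.2 4.7]
```

View pics/w9b.png

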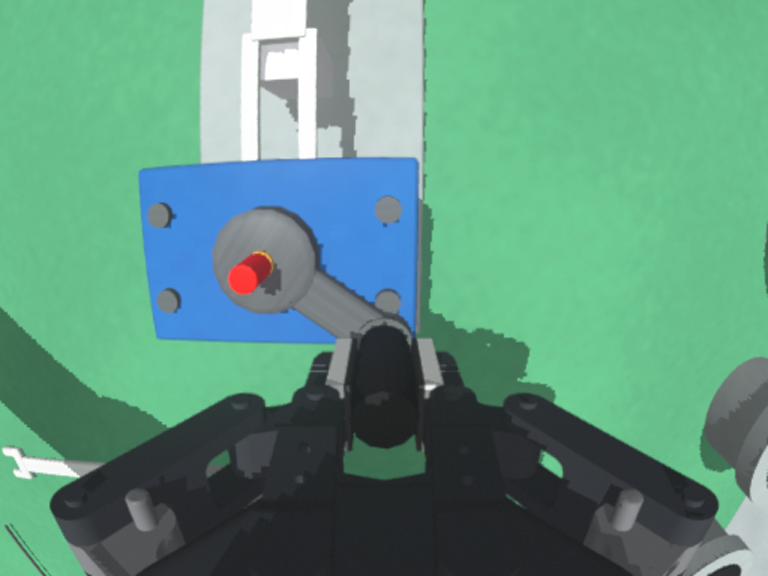

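The bolt is partway down, steady at about 143.6, on a steep part of the thread start. I'll continue backward in small steps.

>>> {"fn": "jog_arm", "kwargs": {"motion": "2 -2.8 0 0 0 0; 3.1 -4.5 0 0 0 0; 4.5 -6.9 0 0 0 0; 4.5 -6.9 0 0 0 0; 4.5 -6.9 0 0 0 0"}}

```text
clock: 13.95
position: [646.7, -80.5, 131.3]
tcp_rot: [0.997, 0.076, 0.001, 0.0]
force: [0.3, 0.1, 6.9]
finger_gap: 0.215
```

```bash
python3 - <<'E'
from h import *
shot(10); tipz(10);beta()
b=2.487
print([(round(-54.8*(np.cos(b+d)-np.cos(b)),1),round(54.8*(np.sin(b+d)-np.sin(b)),1)) for d in (.15,)])
arc(2.637,0.15,2)
arc(2.637,0.3,3)
E
```

```text
13.95 [646.7 -80.5 131.3] [0.3 0.1 6.9]
tip z p85 135.8 p95 136.1 n=400 top mean [595.2 -60.1 135.2]
r 55.4 beta 2.642 ft [-0.2  0.5  7. ]
[(np.float64(4.5), np.float64(-6.9))]
1.9 -3.7 0 0 0 0; 3.4 -7.5 0 0 0 0; 3.4 -7.5 0 0 0 0; 3.4 -7.5 0 0 0 0
2.4 -4.9 0 0 0 0; 4.3 -10.1 0 0 0 0; 5.7 -15.4 0 0 0 0; 5.7 -15.4 0 0 0 0; 5.7 -15.4 0 0 0 0
```

The tip is now at 135.2, which puts the bolt at about 0.015, so it has dropped. I'll go a little further back to be sure it has seated.

>>> {"fn": "jog_arm", "kwargs": {"motion": "1.9 -3.7 0 0 0 0; 3.4 -7.5 0 0 0 0; 3.4 -7.5 0 0 0 0; 3.4 -7.5 0 0 0 0"}}

```text
clock: 14.4
position: [649.0, -72.3, 131.3]
tcp_rot: [0.997, 0.076, 0.001, -0.0]
force: [-0.3, 0.7, 6.4]
finger_gap: 0.218
```

```bash
python3 - <<'E'
from h import *
shot(11); tipz(11);beta()
arc(2.787,-2.2,18)
arc(2.787-2.2,-2.2,18)
arc(2.787-4.4,-1.7,15)
E
```

```text
14.4 [649.  -72.3 131.3] [-0.3  0.7  6.4]
tip z p85 135.9 p95 136.3 n=405 top mean [595.2 -60.2 135.4]
r 55.4 beta 2.796 ft [0.3 0.5 6.5]
-2.7 6.1 0 0 0 0; -6.1 11.9 0 0 0 0; -10.2 17.2 0 0 0 0; -15.0 21.9 0 0 0 0; -20.2 26.0 0 0 0 0; -25.9 29.5 0 0 0 0; -32.1 32.2 0 0 0 0; -38.4 34.2 0 0 0 0; -45.0 35.4 0 0 0 0; -51.7 35.8 0 0 0 0; -58.4 35.3 0 0 0 0; -65.0 34.1 0 0 0 0; -71.3 32.0 0 0 0 0; -77.4 29.2 0 0 0 0; -83.1 25.7 0 0 0 0; -88.3 21.5 0 0 0 0; -93.0 16.7 0 0 0 0; -97.0 11.3 0 0 0 0; -97.0 11.3 0 0 0 0; -97.0 11.3 0 0 0 0
-3.4 -5.8 0 0 0 0; -6.0 -11.9 0 0 0 0; -7.8 -18.4 0 0 0 0; -8.9 -25.0 0 0 0 0; -9.2 -31.7 0 0 0 0; -8.6 -38.3 0 0 0 0; -7.2 -44.9 0 0 0 0; -5.0 -51.2 0 0 0 0; -2.1 -57.2 0 0 0 0; 1.5 -62.9 0 0 0 0; 5.8 -68.0 0 0 0 0; 10.7 -72.6 0 0 0 0; 16.1 -76.5 0 0 0 0; 22.0 -79.8 0 0 0 0; 28.2 -82.3 0 0 0 0; 34.6 -84.0 0 0 0 0; 41.2 -85.0 0 0 0 0; 47.9 -85.1 0 0 0 0; 47.9 -85.1 0 0 0 0; 47.9 -85.1 0 0 0 0
6.2 0.6 0 0 0 0; 12.2 1.9 0 0 0 0; 18.1 3.9 0 0 0 0; 23.7 6.5 0 0 0 0; 29.0 9.8 0 0 0 0; 33.9 13.6 0 0 0 0; 38.3 18.0 0 0 0 0; 42.2 22.8 0 0 0 0; 45.6 28.1 0 0 0 0; 48.3 33.7 0 0 0 0; 50.3 39.5 0 0 0 0; 51.7 45.6 0 0 0 0; 52.4 51.7 0 0 0 0; 52.4 57.9 0 0 0 0; 51.7 64.1 0 0 0 0; 51.7 64.1 0 0 0 0; 51.7 64.1 0 0 0 0
```

>>> {"fn": "jog_arm", "kwargs": {"motion": "-2.7 6.1 0 0 0 0; -6.1 11.9 0 0 0 0; -10.2 17.2 0 0 0 0; -15 21.9 0 0 0 0; -20.2 26 0 0 0 0; -25.9 29.5 0 0 0 0; -32.1 32.2 0 0 0 0; -38.4 34.2 0 0 0 0; -45 35.4 0 0 0 0; -51.7 35.8 0 0 0 0; -58.4 35.3 0 0 0 0; -65 34.1 0 0 0 0; -71.3 32 0 0 0 0; -77.4 29.2 0 0 0 0; -83.1 25.7 0 0 0 0; -88.3 21.5 0 0 0 0; -93 16.7 0 0 0 0; -97 11.3 0 0 0 0; -97 11.3 0 0 0 0; -97 11.3 0 0 0 0"}}

```text
clock: 16.45
position: [554.2, -98.9, 131.2]
tcp_rot: [0.997, 0.076, 0.0, 0.0]
force: [-1.7, -0.0, 11.6]
finger_gap: 0.218
```

```bash
python3 - <<'E'
from h import *
shot(12); tipz(12);beta()
E
```

```text
16.45 [554.2 -98.9 131.2] [-1.7 -0.  11.6]
tip z p85 131.8 p95 132.2 n=345 top mean [594.3 -60.5 131.2]
r 54.9 beta 0.591 ft [-2.1  1.  11.1]
```

>>> {"fn": "jog_arm", "kwargs": {"motion": "-3.4 -5.8 0 0 0 0; -6 -11.9 0 0 0 0; -7.8 -18.4 0 0 0 0; -8.9 -25 0 0 0 0; -9.2 -31.7 0 0 0 0; -8.6 -38.3 0 0 0 0; -7.2 -44.9 0 0 0 0; -5 -51.2 0 0 0 0; -2.1 -57.2 0 0 0 0; 1.5 -62.9 0 0 0 0; 5.8 -68 0 0 0 0; 10.7 -72.6 0 0 0 0; 16.1 -76.5 0 0 0 0; 22 -79.8 0 0 0 0; 28.2 -82.3 0 0 0 0; 34.6 -84 0 0 0 0; 41.2 -85 0 0 0 0; 47.9 -85.1 0 0 0 0; 47.9 -85.1 0 0 0 0; 47.9 -85.1 0 0 0 0"}}

```text
clock: 18.5
position: [589.9, -7.1, 131.3]
tcp_rot: [0.997, 0.076, 0.001, -0.0]
force: [2.3, 0.3, 7.5]
finger_gap: 0.219
```

```bash
python3 - <<'E'
from h import *
shot(13); tipz(13);beta()
E
```

```text
18.5 [589.9  -7.1 131.3] [2.3 0.3 7.5]
tip z p85 127.5 p95 127.9 n=203 top mean [594.6 -59.4 126.9]
r 54.8 beta -1.637 ft [2.6 1.5 7.3]
```

View pics/w13b.png

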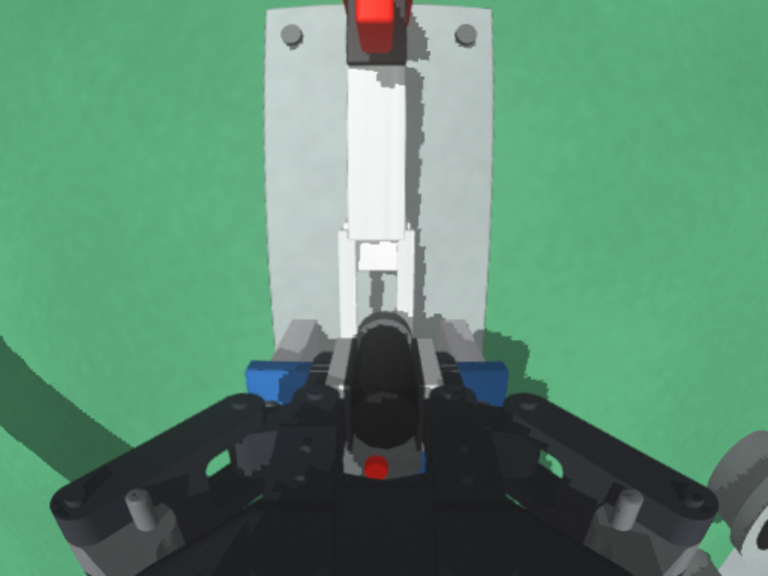

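```bash
python3 - <<'E'
from h import *
arc(2.787-4.4,-2.05,16)
E
```

```text
7.0 0.7 0 0 0 0; 13.8 2.4 0 0 0 0; 20.4 4.9 0 0 0 0; 26.6 8.2 0 0 0 0; 32.3 12.2 0 0 0 0; 37.4 17.0 0 0 0 0; 41.9 22.4 0 0 0 0; 45.7 28.3 0 0 0 0; 48.7 34.7 0 0 0 0; 50.8 41.3 0 0 0 0; 52.1 48.2 0 0 0 0; 52.5 55.2 0 0 0 0; 52.0 62.2 0 0 0 0; 50.6 69.1 0 0 0 0; 48.3 75.8 0 0 0 0; 45.2 82.0 0 0 0 0; 45.2 82.0 0 0 0 0; 45.2 82.0 0 0 0 0
```

>>> {"fn": "jog_arm", "kwargs": {"motion": "7 0.7 0 0 0 0; 13.8 2.4 0 0 0 0; 20.4 4.9 0 0 0 0; 26.6 8.2 0 0 0 0; 32.3 12.2 0 0 0 0; 37.4 17 0 0 0 0; 41.9 22.4 0 0 0 0; 45.7 28.3 0 0 0 0; 48.7 34.7 0 0 0 0; 50.8 41.3 0 0 0 0; 52.1 48.2 0 0 0 0; 52.5 55.2 0 0 0 0; 52 62.2 0 0 0 0; 50.6 69.1 0 0 0 0; 48.3 75.8 0 0 0 0; 45.2 82 0 0 0 0; 45.2 82 0 0 0 0; 45.2 82 0 0 0 0"}}

```text
clock: 20.35
position: [645.9, -82.6, 131.3]
tcp_rot: [0.997, 0.076, 0.0, 0.001]
force: [-1.2, -1.2, 8.3]
finger_gap: 0.218
```

```bash
python3 - <<'E'
from h import *
shot(14); tipz(14);beta()
E
```

```text
20.35 [645.9 -82.6 131.3] [-1.2 -1.2  8.3]
tip z p85 123.8 p95 124.2 n=227 top mean [595.1 -60.4 123.1]
r 55.4 beta 2.603 ft [-1.9 -1.1  8.8]
```

View pics/w14b.png

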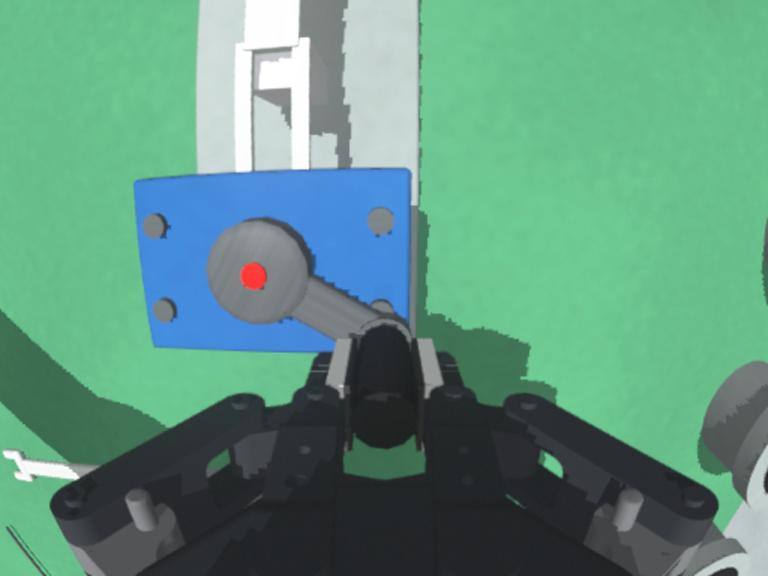

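The bolt tip is at 123.1, so the bolt is at about 0.027, one turn in. I'll hold for a moment, check that the scene is still undisturbed, and hand in.

>>> {"fn": "jog_arm", "kwargs": {"motion": "0 0 0 0 0 0; 0 0 0 0 0 0; 0 0 0 0 0 0; 0 0 0 0 0 0; 0 0 0 0 0 0"}}

```text
clock: 20.9
position: [646.0, -82.4, 131.3]
tcp_rot: [0.997, 0.076, 0.0, 0.001]
force: [-0.7, -1.7, 8.4]
finger_gap: 0.218
```

```bash
python3 - <<'E'
from h import *
import cv2
from workcell import ctrl
shot(15); tipz(15);beta()
p,d=ctrl.grab_frame("top"); cv2.imwrite("pics/topE.png",p)
print(ctrl.observe()["joint_vel"].round(3))
E
```

```text
20.9 [646.  -82.4 131.3] [-0.7 -1.7  8.4]
tip z p85 123.7 p95 124.1 n=228 top mean [595.1 -60.5 123.1]
r 55.4 beta 2.605 ft [-0.8 -1.2  8.6]
[ 0.    -0.001 -0.001 -0.001 -0.001 -0.001 -0.   ]
```

View pics/topE.png

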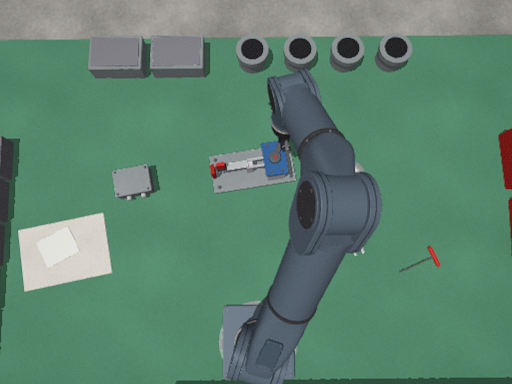

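The top view shows the lock grip against its stop at (218,168) and the junction box unmoved at (132,181). The arm covers the housing and wrench, but only from well above. I'm handing in.

```bash
python3 -c "
from workcell import ctrl
print(ctrl.hand_in())"
```

```text
the job is handed in; nothing more can be done
None
```

The jig is ready and I handed the job in at about 21 s. The gripper is still closed on the crank handle and holding it still.

- **Lock:** I slid the red grip about 43.5 mm outward until it stopped with about 10 N of push. The pictures show it against the end stop block, and the bolt tip came down to about 142 mm.
- **Backward turn:** Turning the crank back, the tip rose to at least 146.5 mm. It then dropped to 135.2 mm (bolt at about 0.015) after about 2.55 rad. I went 0.15 rad further to be sure it had seated, and it stayed at 135.4 mm.
- **Forward turn:** I turned it forward about 6.48 rad, which is one full turn plus the extra 0.15 rad and about 0.04 rad over. The tip went down evenly with the thread to 123.1 mm (bolt at about 0.027), and a second reading after half a second of holding was the same.
- **Last checks:** The handle was still gripped (opening 0.218), the wrist force was about 9 N and the joints were still. The junction box has not moved.
- **Not fully checked:** In the last top view the arm mostly hid the housing and wrench. Both were partly visible at the edge of the wrist pictures, and the gripper never came near them.

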